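# Close and lock the crumb well of the bread-slicing stand

### The job

Close the crumb well of the slicing stand: slide the flat cover along its rails, without lifting it off the deck, until it drops flat into the recess. Then take the key from its holder, press it into the stud's slot and turn the stud clockwise until it drops into its catch with its tab over the cover, and put the key back upright in its holder. Leave the jar, the ring cutter and the spatula where they are.

Things in the scene. Friction and masses are not known exactly. Their poses are not given: they have to be found in the camera images.
- stand: Fixed slicing stand, white base 180 (x) by 400 (y) mm, white deck 50 mm above the worktop; origin at the centre of its underside. A wooden guide with fins, 75 mm above the deck, covers y 148 to 198 mm. Rails 8 mm high guide the cover along y, inner faces at x = 20 +- 53.5 mm (the near one ends at y = -5 mm). A 10 mm high stop stands behind the recess at y = 118.5 mm.
- well (a point): Centre of the recess at the height of its ledge, 4 mm below the deck; at (20, 60, 46) mm in the stand's frame, same axes. The recess is 105 (x) by 115 (y) mm, with a deeper open crumb well inside the ledge.
- cover: Loose bare metal plate 100 (x) by 110 (y) by 5 mm, 0.15 to 0.31 kg, on the deck between the rails; origin at the centre of its underside. At its -y edge a lip (70 mm along x, 4 mm thick, outer face at y = -55 mm) rises to 19 mm above the underside. Pushed at the lip along the stand's +y it slides, tips and drops into the recess; seated, its origin is within 4 mm of point well.
- stud: Steel stud in the deck beside the recess, at (-52.5, 60) mm in the stand's frame; origin on its axis, at deck height when up, moving with it. Round head 30 mm across, 12.5 to 22.5 mm above its origin, with a straight slot 6 mm wide and 7 mm deep right across along its own y. A flat tab 12 mm wide points 36 mm from the axis along its own +y.
- slot (a point): Middle of the slot's floor, 15.5 mm above the stud's origin; turns and moves with the stud, slot along y.
- stud_press (a joint): How far the stud is pressed down, m: 0 up, 0.010 (0.009 at least) dropped in its catch. A stiff grommet holds it at any depth: about 5 N moves it. Up, it turns no farther than about 0.35 rad. Pressed 5 mm it meets a ledge inside, on which it turns; at the catch the ledge ends, and pressing beyond the grommet's 5 N drops it the other 5 mm.
- stud_turn (a joint): Turn of the stud, rad, clockwise seen from above: 0 = slot and tab along the stand's +y; 1.57 = tab along the stand's +x, over the cover. Starts at 0 to 0.25. The catch, where it drops, lies between 0.97 and 1.45 (different each time, unseen); dropped, it can turn about 0.2 rad farther, under a hook that keeps it down, to an end stop.
- key: Loose stud key, 0.12 kg, upright in its holder; origin at the middle of its blade's lower end, z up. Blade 20 mm wide along y, 3 mm thick along x, 10 mm long; above it a round shank 14 mm across to 26 mm, a collar 34 mm across from 26 to 31 mm, a square wooden handle 24 by 24 mm from 31 to 81 mm.
- holder: Fixed dark wooden block 56 by 56 by 40 mm, origin at the centre of its underside, with an upright hole 22 (x) by 28 (y) mm. The key's collar rests on its top: the key's origin is then 14 mm above the worktop, blade along the block's y (either way round). Holder and jar swap sides of the stand at random.
- jar: Glass jar with wooden lid, 80 mm across, 130 mm high; origin under its centre. Bystander.
- cutter: Steel ring cutter 60 mm across, 40 mm high; origin under its centre. Bystander.
- spatula: Spatula 200 mm long lying on the worktop. Bystander.
Things that resemble listed ones, but are neither listed nor needed, are in the scene too. What is shaped like the key but blue is not meant.

How it is judged:
On the way, in this order (a step that is already met when the one before it is completed fails the run):
1. the cover lies flat in the recess (distance between cover and well below 0.005 m and angle between cover's own z axis and vertical below 0.02 rad), for 0.2 s.
2. the stud, with the key in its slot, has been turned and has dropped into its catch (value of joint stud_press above 0.008 m and value of joint stud_turn above 0.9 rad and distance between key and slot below 0.008 m), for 0.1 s.
At the end, for the whole second after the job is handed in: Cover flat in the recess (origin within 5 mm of well, tilt under 0.02 rad); stud in its catch (pressed over 8 mm, turned over 0.9 rad); key in its holder (within 10 mm of its axis, at most 4 mm above its rest, tilt under 0.1 rad); key and cover at rest (all of step 1 and value of joint stud_press above 0.008 m and value of joint stud_turn above 0.9 rad and horizontal distance between key and holder below 0.01 m and z of key in the frame of holder below 0.018 m and angle between key's own z axis and vertical below 0.1 rad and linear speed of each of key, cover below 0.02 m/s); the robot touches nothing.
It fails at once if the cover is lifted off the deck (origin more than 25 mm above the recess ledge) (z of cover in the frame of well above 0.025 m).
It fails at once if the jar, the ring cutter or the spatula is moved more than 30 mm (distance of any of jar, cutter, spatula from where it was at the start of the episode above 0.03 m).
It also fails if it takes over 72 s, if anything falls off the work surface, if the arm or the gripper's body presses on something with over 40 N, if the wrist force passes 120 N, or if a joint passes its speed limit or range.

### The arm

A 6-joint arm with a two-finger parallel gripper is mounted at the origin on the work surface. World frame = base frame: x ahead of the robot, y to its left, z up, the work surface at z = 0. Lengths are in m, angles in rad, forces in N, time in s.
With the tool pointing down it reaches from about 0.35 to 0.975 m from the base axis. Payload 4.9 kg.
Tool frame: the origin (TCP) lies at the very end of the fingers, on their centre line; the grasp point (between the pads) lies 19 mm behind it; z points along the fingers, y is the line along which they close (so a half turn about z gives the same grasp; the last joint's range is limited). The gripper opens to 85 mm and grips with 20 to 120 N. Pads are 22 mm wide; open, the fingers measure 114 mm over their backs; the gripper's body (76 mm by 85 mm) begins 54 mm behind the grasp point. The pads swing forward as they close: fully open they stand 13 mm farther back than shut.
Start: joints at [1.116, 0.053, 1.613, -0, 1.476, -0.119], TCP at [0.206, 0.59, 0.231] pointing down, gripper open.
Joint ranges: [-3.01, 3.01], [-1.01, 2.22], [0.06, 2.58], [-1.02, 4.17], [0.09, 2.62], [-3.14, 3.14]. Speed limits (rad/s): [2.57, 2.57, 3.14, 3.14, 3.14, 3.14].

### API

Orientations are given as a unit quaternion [w, x, y, z].
In Python, from plant import * gives the robot as it stands.
- The arm moves only by the tool jog_arm, never from a script. Its argument "moves" is a list that holds one entry, the list of rows, each a list of 7 numbers: the finger opening in cm, from 0 to 8.54, then the shift along the tool's x, y, z in cm, then the turn, a rotation vector about the tool's x, y, z in rad. A call has 1 to 20 rows; each row shifts and turns the commanded pose from where the row before left it, along the tool's axes as they then stand; what a row does not reach is not made up. A row lasts 1/12 s, in which the tool goes at most 41.7 mm and 7.16 degrees, less where a joint would pass 70% of its speed; a pose out of reach is approached as far as the arm can. A call is refused whole if a number of a shift passes 4.17 or a number of a turn 0.125, either way. A call with a gripper value outside its range is refused whole. The fingers move at their own pace and stop on an object; the grip force is fixed at half the most. Time passes only in rows, so rows that do not move let the fingers close. It gives the time, the measured TCP pose, the force, the opening and the grip force at its end, in the units of the state.
- state(): the state, without advancing time (a new reading comes with each control period).
- grab_frame(name): name is "side" or "top"; returns a dict with "color" (420x560x3 uint8, blue, green, red), "depth" (420x560 float32, m along the optical axis (not along the pixel's ray), 0 where there is no reading), "fx", "fy", "cx", "cy" (pixels), "R" (3x3) and "t" (3): a world point X has camera coordinates R X + t. Camera axes: x right, y down, z forward; pixel columns grow to the right and rows downward; lengths in m; the calibration is good to about 2 mm. A picture is of the moment at which its call begins.
- job_done(): hands the job in; it is judged then, once.
Trained networks look in a picture, given as the dict that the camera call returned (one of the last four; its "shot" number tells which), for a name from the list of things; names that differ only in an ending like _2 or _b are one class to them, and where a whole thing is asked for, a point or a joint stands for the part that bears it (a point fixed in the world has none). Each returns a list of dicts, best first, with "p" (0 to 1); they miss things now and then, are a little off and sometimes report something else, mostly with a low value. They report only what shows in the picture. A call takes as long as a camera call. They do not tell look-alikes from the thing itself.
- recognise(name, picture): "rect" ([centre column, centre row, width, height] in pixels, round what is visible of it).
- regions_of(name, picture): "pixels" (420x560 bool, what is visible of it) and "rect" ([centre column, centre row, width, height] in pixels, round what is visible of it).
The state is a dict: "time": time; "joint_pos": joint angles; "joint_vel": joint speeds; "joint_efforts": joint torques, N m; "tool_pos": TCP position; "tool_rot": TCP orientation; "contact_force": force on the tool from outside, world axes, zero at the start; "ft_torque": the same for the moment, N m; "gripper_width": opening from 0.0 (shut) to 1.0 (fully open); "grasp_force": force on a finger pad.
Only numpy, scipy, OpenCV 4.12 (cv2) and the standard library are available. Lean on these libraries where they do the work, as an engineer would, in place of code of your own. Each camera call takes 0.05 s, during which the arm holds its last target. There are 200 camera calls.

## Working session

There is one attempt and no reset: what is moved stays moved. The work goes in short steps, Python scripts to look and compute and a tool call to move; the robot and the scene stay as the last step left them, time stands still between calls to the robot, and variables do not carry over. Pictures are saved under pics/ and viewed, at most 10 in all, crops included, and the job is handed in when it is done.

Besides the shell and the picture viewer there is one more tool, called after "Request:" by a JSON object that holds its "api" and its "payload", one argument or row to a line. jog_arm: Moves the arm, as the interface text tells. Its arguments: {"type":"object","properties":{"moves":{"type":"array"}},"required":["moves"]}

```bash
mkdir -p pics; cat > h.py <<'E'
from plant import *
import numpy as np, cv2
def pts(f,mask=None):
    d=f["depth"]; v,u=np.nonzero((d>0) if mask is None else (mask&(d>0)))
    z=d[v,u]; c=np.stack([(u-f["cx"])/f["fx"]*z,(v-f["cy"])/f["fy"]*z,z],1)
    return (c-f["t"])@f["R"], u, v
def proj(f,X):
    c=np.asarray(X)@f["R"].T+f["t"]; return c[...,0]/c[...,2]*f["fx"]+f["cx"], c[...,1]/c[...,2]*f["fy"]+f["cy"]
E
python3 - <<'E'
from h import *
F={}
for n in ("side","top"):
    f=grab_frame(n); F[n]=f
    cam=-f["R"].T@f["t"]; print(n,cam.round(3),f["R"][2].round(3),f["fx"])
    for o in ("stand","cover","stud","key","holder","jar","cutter","spatula"):
        for r in regions_of(o,f)[:4]:
            P,u,v=pts(f,r["pixels"])
            print(o,round(r["p"],2),np.round(r["rect"]).astype(int),len(P), np.median(P,0).round(3),"zmax",np.percentile(P[:,2],97).round(3) if len(P) else None)
    np.savez(n+"0.npz",**{k:f[k] for k in("color","depth","fx","fy","cx","cy","R","t")})
    cv2.imwrite(f"pics/{n}0.png",f["color"])
E
```

```text
side [-0.051 -0.739  0.685] [ 0.499  0.66  -0.562] 522.5854591007558
stand 0.81 [324 193 178 142] 10992 [0.576 0.016 0.049] zmax 0.122
cover 0.87 [361 201  69  37] 1284 [ 0.644 -0.103  0.054] zmax 0.066
stud 0.55 [277 178  21  13] 164 [0.554 0.064 0.067] zmax 0.073
key 0.81 [197 172  15  33] 369 [0.437 0.245 0.05 ] zmax 0.081
key 0.73 [184 147  16  25] 263 [0.456 0.331 0.07 ] zmax 0.095
key 0.62 [209 138  16  26] 271 [0.551 0.372 0.049] zmax 0.081
key 0.21 [278 179  18  14] 136 [0.554 0.062 0.069] zmax 0.073
holder 0.79 [188 163  32  24] 287 [0.439 0.331 0.027] zmax 0.041
holder 0.3 [278 177  18  12] 163 [0.556 0.065 0.067] zmax 0.073
jar 0.94 [393 299  57  89] 3754 [ 0.451 -0.365  0.094] zmax 0.13
cutter 0.95 [299 295  32  36] 1046 [ 0.386 -0.208  0.022] zmax 0.04
spatula 0.94 [197 227  41  54] 942 [0.364 0.123 0.003] zmax 0.019
top [0.405 0.004 1.198] [ 0.077  0.001 -0.997] 482.1814816410376
stand 0.69 [280 156 174  97] 10606 [0.596 0.047 0.049] zmax 0.123
cover 0.87 [326 140  51  46] 1864 [ 0.641 -0.099  0.053] zmax 0.061
cover 0.4 [369 248  26  23] 226 [ 0.386 -0.215  0.029] zmax 0.041
cover 0.38 [252 177  25  15] 188 [0.553 0.069 0.068] zmax 0.074
stud 0.51 [252 176  21  12] 150 [0.553 0.069 0.068] zmax 0.074
key 0.61 [178 225  16  12] 191 [0.435 0.248 0.077] zmax 0.083
key 0.56 [141 217  23  11] 195 [0.457 0.333 0.089] zmax 0.096
key 0.5 [126 179  22  18] 199 [0.548 0.373 0.07 ] zmax 0.082
holder 0.95 [146 215  33  33] 463 [0.458 0.328 0.037] zmax 0.043
holder 0.73 [370 247  26  20] 177 [ 0.382 -0.211  0.032] zmax 0.042
cutter 0.67 [370 247  29  22] 219 [ 0.386 -0.213  0.03 ] zmax 0.041
spatula 0.98 [247 253  83  36] 1323 [0.363 0.127 0.002] zmax 0.019
```

```bash
python3 - <<'E'
import cv2,numpy as np
t=cv2.imread("pics/top0.png"); s=cv2.imread("pics/side0.png")
cv2.imwrite("pics/a.png",cv2.resize(t[90:310,100:420],(800,550),interpolation=cv2.INTER_CUBIC))
cv2.imwrite("pics/b.png",cv2.resize(s[110:290,150:420],(800,533),interpolation=cv2.INTER_CUBIC))
E
```

```text
(no output)
```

View pics/a.png

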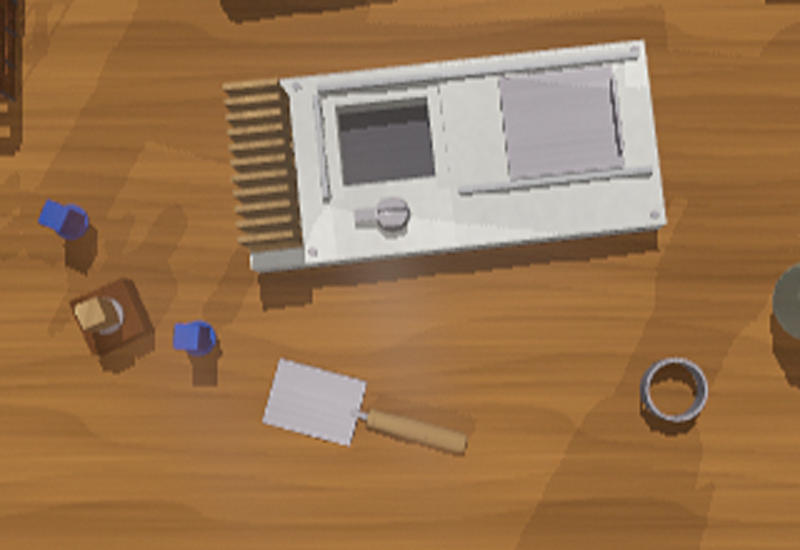

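View pics/b.png

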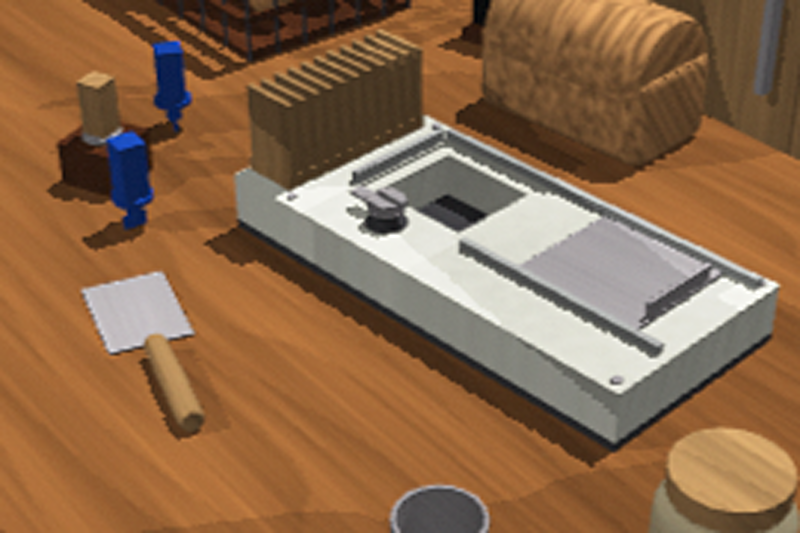

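The two views show the following (positions in the enlarged crops):

- **Stand:** +y points to the image left, with the stud at top-crop (390,215) and its tab pointing left.
- **Cover:** at (560,120).
- **Key candidates:** the blue look-alikes are at (62,218) and (195,338). The wooden-handled key stands in the brown holder at (95,313). That one fits the description because it is wooden, upright and in the holder.

Next I'll measure the poses.

```bash
cat > m.py <<'E'
from h import *
from scipy.optimize import minimize
def rect(P):
    (c,s,a)=cv2.minAreaRect((P[:,:2]*1000).astype(np.float32)); return np.round(c,1),np.round(s,1),round(a,2)
def clean(P,r=0.006,n=5):
    from scipy.spatial import cKDTree
    t=cKDTree(P); k=np.array([len(x) for x in t.query_ball_point(P,r)]); return P[k>=n]
def near(P,c,r): return P[np.hypot(P[:,0]-c[0],P[:,1]-c[1])<r]
def zb(P,a,b): return P[(P[:,2]>a)&(P[:,2]<b)]
E
python3 - <<'E'
from m import *
for n in("top","side"):
    f=dict(np.load(n+"0.npz")); P,u,v=pts(f)
    D=zb(near(P,(0.60,0.0),0.24),0.044,0.0535); D=clean(D)
    print(n,"deck z",np.median(D[:,2]).round(4),rect(D),len(D))
    # edges: long near edge & -y end by binned extremes
    K=zb(near(P,(0.45,0.33),0.04),0.085,0.105); print(" key top",len(K),np.median(K[:,2]).round(4),rect(K),K.mean(0).round(4))
    H=zb(near(P,(0.45,0.33),0.06),0.034,0.045); print(" holder",len(H),np.median(H[:,2]).round(4),rect(H))
    S=zb(near(P,(0.555,0.065),0.06),0.062,0.08); print(" stud",len(S),np.median(S[:,2]).round(4),rect(S))
    C=zb(near(P,(0.65,-0.13),0.12),0.0625,0.08); print(" lip/rails",len(C),rect(C) if len(C)>3 else 0, np.percentile(C[:,2],95) if len(C) else 0)
    C=zb(near(P,(0.642,-0.1),0.07),0.053,0.0565); print(" plate",len(C),rect(C),np.median(C,0))
    W=zb(near(P,(0.61,0.06),0.075),-0.02,0.042); print(" well",len(W),rect(W))
    G=zb(near(P,(0.61,0.15),0.12),0.11,0.14); print(" guide",len(G),rect(G),np.median(G[:,2]))
E
```

```text
top deck z 0.0487 (array([672.2,  16.3]), array([302.4, 400.6]), 5.99) 7279
 key top 118 0.0929 (array([457.9, 339.5]), array([24.1, 24.6]), 25.59) [0.4577 0.3389 0.0925]
 holder 364 0.0385 (array([457.6, 340. ]), array([56.9, 57.1]), 25.04)
 stud 163 0.0686 (array([549.9,  73.5]), array([27.8, 49.5]), 13.67)
 lip/rails 58 (array([ 671.6, -125.2]), array([123.9,  44.9]), 47.18) 0.07039001922119244
 plate 978 (array([645.6, -95.8]), array([129.9, 127. ]), 89.71) [ 0.64267502 -0.09540721  0.05441316]
 well 1290 (array([627.1,  61.3]), array([103.8, 136.3]), 7.2)
 guide 816 (array([594.4, 182. ]), array([146.5,  50.4]), 5.9) 0.12231819126518634
side deck z 0.0491 (array([679.8,  15.4]), array([313.2, 401.6]), 5.78) 4728
 key top 82 0.0928 (array([460.4, 339. ]), array([24.8, 28.4]), 31.24) [0.4603 0.3356 0.0918]
 holder 154 0.0394 (array([463. , 337.8]), array([61.2, 60.3]), 25.05)
 stud 140 0.0687 (array([559.4,  72.9]), array([51.9, 28.9]), 77.46)
 lip/rails 79 (array([ 651. , -151.4]), array([71.2,  7.4]), 5.69) 0.06995098080954543
 plate 1059 (array([647.5, -99.5]), array([122.1, 112.1]), 6.33) [ 0.64141736 -0.0969772   0.05439976]
 well 508 (array([651. ,  87.9]), array([ 48.7, 107.6]), 31.84)
 guide 810 (array([598. , 181.1]), array([149.6,  56.5]), 6.75) 0.12163862813162857
```

```bash
cat > fit.py <<'E'
from m import *
def prof(f,yaw):
    P,u,v=pts(f); c,s=np.cos(yaw),np.sin(yaw)
    Q=P.copy(); Q[:,0]=c*P[:,0]+s*P[:,1]; Q[:,1]=-s*P[:,0]+c*P[:,1]; return Q
def edges(Q,ax,lo,hi,o,olo,ohi,za=0.044,zb_=0.0535):
    q=Q[(Q[:,o]>olo)&(Q[:,o]<ohi)&(Q[:,2]>za)&(Q[:,2]<zb_)&(Q[:,ax]>lo)&(Q[:,ax]<hi)]
    b=np.floor((q[:,o]-olo)/0.006).astype(int)
    mn=[q[b==i,ax].min() for i in set(b)]; mx=[q[b==i,ax].max() for i in set(b)]
    return np.round([np.median(mn),np.std(mn),np.median(mx),np.std(mx)],4)
E
python3 - <<'E'
from fit import *
yaw=np.deg2rad(5.9)
for n in("top","side"):
    f=dict(np.load(n+"0.npz")); Q=prof(f,yaw)
    print(n,"xedges -y half",edges(Q,0,0.45,0.75,1,-0.23,-0.15), "mid",edges(Q,0,0.45,0.75,1,-0.04,0.08))
    print(" y min", edges(Q,1,-0.3,0.2,0,0.53,0.68))
    print(" lip (y of z>65)", edges(Q,1,-0.3,-0.15,0,0.59,0.65,0.0645,0.075))
    print(" lip x", edges(Q,0,0.56,0.67,1,-0.25,-0.17,0.0645,0.075))
    print(" guide y", edges(Q,1,0.05,0.2,0,0.56,0.66,0.115,0.135))
    w=Q[(Q[:,2]<0.043)&(Q[:,0]>0.55)&(Q[:,0]<0.68)&(Q[:,1]>-0.07)&(Q[:,1]<0.09)]
    print(" recess bbox",np.percentile(w,[1,99],axis=0).round(4).tolist())
E
python3 - <<'E'
from m import *
# yaw from long edges: near edge line fit in top
f=dict(np.load("top0.npz")); P,u,v=pts(f)
# guide yaw, near edge
xs=[];ys=[]
for y in np.arange(-0.17,0.12,0.004):
    q=P[(abs(P[:,1]-y)<0.002)&(P[:,2]>0.044)&(P[:,2]<0.0535)&(P[:,0]>0.4)&(P[:,0]<0.8)]
    if len(q): xs.append(q[:,0].min()); ys.append(y)
a,b=np.polyfit(ys,xs,1); print("near edge yaw deg",np.degrees(np.arctan(-a)), np.std(np.polyval([a,b],ys)-xs))
S=zb(near(P,(0.548,0.06),0.04),0.064,0.08); 
for x,y,z in S[::1]: pass
H=near(S,(0.548,0.06),0.5)
print(cv2.minEnclosingCircle((H[H[:,1]<0.075][:,:2]*1000).astype(np.float32)))
E
```

```text
top xedges -y half [5.197e-01 6.000e-04 6.984e-01 7.000e-04] mid [5.199e-01 6.000e-04 6.990e-01 8.000e-04]
 y min [-0.2524  0.0007  0.095   0.0099]
 lip (y of z>65) [-0.2177  0.0007 -0.2146  0.0012]
 lip x [0.5968 0.0027 0.6515 0.0112]
 guide y [0.0953 0.0064 0.1436 0.0011]
 recess bbox [[0.5796, -0.048, 0.0012], [0.6767, 0.0632, 0.0429]]
side xedges -y half [5.227e-01 6.000e-04 6.892e-01 4.900e-03] mid [0.5233 0.0007 0.69   0.003 ]
 y min [-0.2542  0.0005  0.0961  0.013 ]
 lip (y of z>65) [-0.2203  0.0009 -0.216   0.0012]
 lip x [0.6002 0.001  0.6601 0.0118]
 guide y [0.0933 0.0021 0.1437 0.0029]
 recess bbox [[0.6132, -0.0298, 0.0046], [0.6774, 0.0556, 0.0428]]
near edge yaw deg 5.985481153903319 0.0006898781400272084
((553.0108642578125, 63.882080078125), 14.912638664245605)
```

```bash
cat >> h.py <<'E'
from scipy.spatial.transform import Rotation as Ro
YAW=np.deg2rad(5.95); SO=np.array([0.6133,0.0091])
def st(x,y):  # stand frame -> world
    c,s=np.cos(YAW),np.sin(YAW); return np.array([SO[0]+c*x-s*y,SO[1]+s*x+c*y])
def pose():
    s=state(); q=s["tool_rot"]; return np.array(s["tool_pos"]),Ro.from_quat([q[1],q[2],q[3],q[0]])
def ax(): 
    p,R=pose(); x=R.as_matrix()[:,0]; return p.round(4),np.degrees(np.arctan2(x[1],x[0])).round(2),R.as_matrix()[:,2].round(3)
def go(xyz,a):
    """cm shift in tool axes (before turning) and turn vector to reach tool-down pose with tool x at world angle a deg"""
    p,R=pose(); a=np.radians(a)
    M=np.array([[np.cos(a),np.sin(a),0],[np.sin(a),-np.cos(a),0],[0,0,-1]]).T
    M=np.column_stack([[np.cos(a),np.sin(a),0],[np.sin(a),-np.cos(a),0],[0,0,-1]])
    d=R.inv().apply(np.array(xyz)-p)*100; r=(R.inv()*Ro.from_matrix(M)).as_rotvec()
    print("shift cm",d.round(2),"turn",r.round(3)); return d,r
E
python3 - <<'E'
from h import *
print(ax(),state()["joint_pos"])
for y in(-217,-206,-36): print(y,st(20,y))
g=st(20,-0.2*1000/1000) if 0 else st(0.020,-0.195)
print(st(.02,-.2),st(-.0525,.06),st(.02,-.06))
go([*st(.02,-.205),0.15],-84.05); go([*st(.02,-.205),0.15],95.95)
E
```

```text
(array([0.2059, 0.5901, 0.2313]), np.float64(160.76), array([-0., -0., -1.])) [ 1.11599834e+00  5.27451568e-02  1.61291589e+00 -2.98144504e-05
  1.47600255e+00 -1.19023153e-01]
-217 [  42.99989177 -213.7486527 ]
-206 [  41.85962584 -202.80791261]
-36 [ 24.23733412 -33.72374767]
[ 0.65392436 -0.18774934] [0.5548632  0.06333459] [ 0.63941189 -0.04850355]
shift cm [-68.14 -59.13   8.13] turn [-0.   -0.   -2.01]
shift cm [-68.14 -59.13   8.13] turn [-0.     0.     1.131]
```

Request:
{"api": "jog_arm", "payload": {
  "moves": [
    [[0, -2.8, -2.4, 0, 0, 0, 0], [0, -2.8, -2.4, 0, 0, 0, 0], [0, -2.8, -2.4, 0, 0, 0, 0], [0, -2.8, -2.4, 0, 0, 0, 0], [0, -2.8, -2.4, 0, 0, 0, 0], [0, -2.8, -2.4, 0, 0, 0, 0], [0, -2.8, -2.4, 0, 0, 0, 0], [0, -2.8, -2.4, 0, 0, 0, 0], [0, -2.8, -2.4, 0, 0, 0, 0], [0, -2.8, -2.4, 0, 0, 0, 0], [0, -2.8, -2.4, 0, 0, 0, 0], [0, -2.8, -2.4, 0, 0, 0, 0], [0, -2.8, -2.4, 0, 0, 0, 0], [0, -2.8, -2.4, 0, 0, 0, 0], [0, -2.8, -2.4, 0, 0, 0, 0], [0, -2.8, -2.4, 0, 0, 0, 0], [0, -2.8, -2.4, 0, 0, 0, 0], [0, -2.8, -2.4, 0, 0, 0, 0], [0, -2.8, -2.4, 0, 0, 0, 0], [0, -2.8, -2.4, 0, 0, 0, 0]]
  ]
}}

```text
time: 2.57
tool_pos: [0.5772, -0.0495, 0.2315]
tool_rot: [0.0, 0.167, 0.986, 0.0]
contact_force: [0.7, 0.4, 0.6]
gripper_width: -0.006
grasp_force: 0.0
```

Request:
{"api": "jog_arm", "payload": {
  "moves": [
    [[0, -2.8, -2.4, 0, 0, 0, 0], [0, -2.8, -2.4, 0, 0, 0, 0], [0, -2.8, -2.4, 0, 0, 0, 0], [0, -0.9, -1.5, 0, 0, 0, 0], [0, 0, 0, 0.6, 0, 0, 0.113], [0, 0, 0, 0.6, 0, 0, 0.113], [0, 0, 0, 0.6, 0, 0, 0.113], [0, 0, 0, 0.6, 0, 0, 0.113], [0, 0, 0, 0.6, 0, 0, 0.113], [0, 0, 0, 0.6, 0, 0, 0.113], [0, 0, 0, 0.6, 0, 0, 0.113], [0, 0, 0, 0.6, 0, 0, 0.113], [0, 0, 0, 0.6, 0, 0, 0.113], [0, 0, 0, 0.6, 0, 0, 0.113], [0, 0, 0, 0, 0, 0, 0]]
  ]
}}

```text
time: 3.82
tool_pos: [0.6346, -0.1598, 0.1696]
tool_rot: [-0.001, 0.67, 0.743, -0.0]
contact_force: [-0.3, -0.2, -0.5]
gripper_width: -0.0
grasp_force: 0.0
```

```bash
python3 - <<'E'
from h import *
print(ax(),state()["joint_pos"],state()["contact_force"])
go([*st(.02,-.195),0.059],95.95)
for n in("top","side"):
    f=grab_frame(n); cv2.imwrite(f"pics/{n}1.png",f["color"])
    np.savez(n+"1.npz",**{k:f[k] for k in("color","depth","fx","fy","cx","cy","R","t")})
    print(n,proj(f,pose()[0]))
E
```

```text
(array([ 0.6346, -0.1598,  0.1696]), np.float64(95.93), array([-0.003,  0.001, -1.   ])) [-3.60387271e-01  1.65480937e-01  1.59580648e+00  1.37645801e-04
  1.38331969e+00 -4.63898540e-01] [-0.32885522 -0.24596299 -0.53146822]
shift cm [-2.5   1.67 11.05] turn [-0.003 -0.001 -0.   ]
top (np.float64(357.33171714020847), np.float64(130.47732045559803))
side (np.float64(381.83300412152226), np.float64(166.23982618793738))
```

Request:
{"api": "jog_arm", "payload": {
  "moves": [
    [[0, -2.5, 1.7, 0, 0, 0, 0], [0, 0, 0, 2.8, 0, 0, 0], [0, 0, 0, 2.8, 0, 0, 0], [0, 0, 0, 2.8, 0, 0, 0], [0, 0, 0, 1.6, 0, 0, 0], [0, 0, 0, 0.8, 0, 0, 0], [0, 0, 0, 0.2, 0, 0, 0], [0, 0, 0, 0, 0, 0, 0], [0, 0, 0, 0, 0, 0, 0]]
  ]
}}

```text
time: 4.67
tool_pos: [0.6564, -0.1839, 0.0634]
tool_rot: [0.001, 0.669, 0.743, 0.001]
contact_force: [0.6, 0.2, -0.6]
gripper_width: 0.001
grasp_force: 0.0
```

```bash
python3 - <<'E'
from h import *
print(ax(),state()["contact_force"])
go([*st(.02,-.06),0.058],95.95)
f=grab_frame("side"); cv2.imwrite("pics/c.png",cv2.resize(f["color"][110:260,300:460],(800,600)[:2] and (640,600)))
print(proj(f,pose()[0]))
E
```

```text
(array([ 0.6564, -0.1839,  0.0634]), np.float64(96.06), array([ 0.003, -0.001, -1.   ])) [ 0.57683705  0.19871823 -0.5680159 ]
shift cm [13.65 -0.26  0.52] turn [0.003 0.001 0.002]
(np.float64(392.69855516346786), np.float64(213.02755168439694))
```

View pics/c.png

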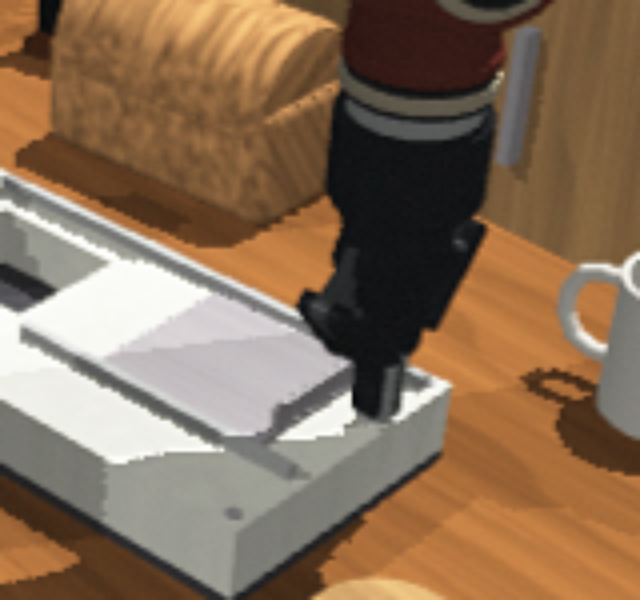

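Request:
{"api": "jog_arm", "payload": {
  "moves": [
    [[0, 0.5, 0, 0.4, 0, 0, 0], [0, 0.6, 0, 0, 0, 0, 0], [0, 0.7, 0, 0, 0, 0, 0], [0, 0.7, 0, 0, 0, 0, 0], [0, 0.7, 0, 0, 0, 0, 0], [0, 0.7, 0, 0, 0, 0, 0], [0, 0.7, 0, 0, 0, 0, 0], [0, 0.7, 0, 0, 0, 0, 0], [0, 0.7, 0, 0, 0, 0, 0], [0, 0.7, 0, 0, 0, 0, 0], [0, 0.7, 0, 0, 0, 0, 0], [0, 0.7, 0, 0, 0, 0, 0], [0, 0.7, 0, 0, 0, 0, 0], [0, 0, 0, 0, 0, 0, 0]]
  ]
}}

```text
time: 5.88
tool_pos: [0.6456, -0.0942, 0.0571]
tool_rot: [-0.001, 0.669, 0.744, 0.0]
contact_force: [0.3, 0.1, 0.0]
gripper_width: 0.001
grasp_force: 0.0
```

```bash
python3 - <<'E'
from h import *
print(ax(),state()["contact_force"])
go([*st(.02,-.006),0.058],95.95)
f=grab_frame("side"); cv2.imwrite("pics/d.png",cv2.resize(f["color"][110:260,260:420],(640,600)))
E
```

```text
(array([ 0.6456, -0.0942,  0.0571]), np.float64(96.08), array([-0.001,  0.001, -1.   ])) [0.32697259 0.07355797 0.0396511 ]
shift cm [10.01 -0.12 -0.08] turn [-0.001 -0.001  0.002]
```

View pics/d.png

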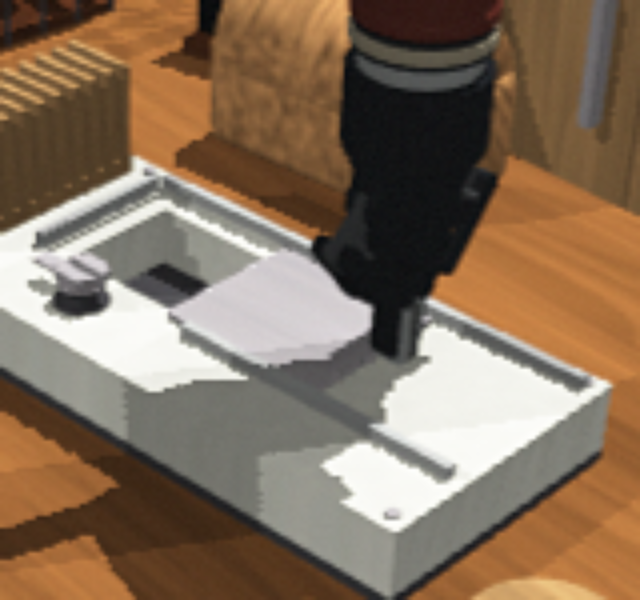

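Request:
{"api": "jog_arm", "payload": {
  "moves": [
    [[0, 0.7, 0, 0, 0, 0, 0], [0, 0.7, 0, 0, 0, 0, 0], [0, 0.7, 0, 0, 0, 0, 0], [0, 0.7, 0, 0, 0, 0, 0], [0, 0.7, 0, 0, 0, 0, 0], [0, 0.7, 0, 0, 0, 0, 0], [0, 0.7, 0, 0, 0, 0, 0], [0, 0.7, 0, 0, 0, 0, 0], [0, 0.7, 0, 0, 0, 0, 0], [0, 0.7, 0, 0, 0, 0, 0], [0, 0.5, 0, 0, 0, 0, 0], [0, 0.4, 0, 0, 0, 0, 0], [0, 0.3, 0, 0, 0, 0, 0], [0, 0.3, 0, 0, 0, 0, 0], [0, 0.2, 0, 0, 0, 0, 0], [0, 0, 0, 0, 0, 0, 0]]
  ]
}}

```text
time: 7.27
tool_pos: [0.6367, -0.0091, 0.0572]
tool_rot: [-0.0, 0.669, 0.743, 0.0]
contact_force: [1.1, -0.8, -0.3]
gripper_width: 0.003
grasp_force: 0.0
```

```bash
cat > cov.py <<'E'
from fit import *
print(ax(),state()["contact_force"])
go([*st(.02,-.006),0.058],95.95)
for n in("top","side"):
    f=grab_frame(n); P,u,v=pts(f); q=P[:,:2]-SO; c,s=np.cos(YAW),np.sin(YAW)
    X=c*q[:,0]+s*q[:,1]; Y=-s*q[:,0]+c*q[:,1]
    # cover plane fit over interior
    m=(abs(X-.02)<.04)&(Y>0.02)&(Y<0.105)&(P[:,2]>0.03)&(P[:,2]<0.07)
    A=np.c_[X[m]-.02,Y[m]-.06,np.ones(m.sum())]; k,*_=np.linalg.lstsq(A,P[m,2],rcond=None)
    m2=(abs(X+0.03)<.02)&(Y>-.15)&(Y<-0.02)&(P[:,2]>0.04)&(P[:,2]<.054)
    print(n,m.sum(),"slope",k.round(4),"deck",np.median(P[m2,2]).round(4),"cover rms",np.std(P[m,2]-A@k).round(4))
E
python3 cov.py
```

```text
(array([ 0.6367, -0.0091,  0.0572]), np.float64(96.02), array([-0.,  0., -1.])) [ 1.14869832 -0.77590454 -0.33477589]
shift cm [ 1.45 -0.13 -0.08] turn [-0.    -0.     0.001]
top 506 slope [-0.0067 -0.0463  0.051 ] deck 0.0486 cover rms 0.0023
side 537 slope [-0.0007 -0.0454  0.0517] deck 0.0493 cover rms 0.0012
```

Request:
{"api": "jog_arm", "payload": {
  "moves": [
    [[0, 0.3, 0, 0, 0, 0, 0], [0, 0.3, 0, 0, 0, 0, 0], [0, 0.3, 0, 0, 0, 0, 0], [0, 0.3, 0, 0, 0, 0, 0], [0, 0.2, 0, 0, 0, 0, 0], [0, 0.1, 0, 0, 0, 0, 0], [0, 0, 0, 0, 0, 0, 0]]
  ]
}}

```text
time: 7.95
tool_pos: [0.6352, 0.0059, 0.0573]
tool_rot: [-0.0, 0.669, 0.743, 0.0]
contact_force: [-0.0, 0.3, 0.5]
gripper_width: -0.001
grasp_force: 0.0
```

```bash
python3 cov.py
```

```text
(array([0.6352, 0.0059, 0.0573]), np.float64(96.03), array([-0.,  0., -1.])) [-0.00841488  0.329528    0.51256584]
shift cm [-0.05 -0.15 -0.07] turn [ 0.    -0.     0.001]
top 399 slope [0.001  0.0019 0.0494] deck 0.0486 cover rms 0.0022
side 565 slope [-0.0043 -0.0008  0.0502] deck 0.0493 cover rms 0.0013
```

```bash
python3 - <<'E'
from h import *
p,R=pose()
go([0.459,0.3385,0.20],115.3)
E
```

```text
shift cm [ 34.95 -14.04 -14.25] turn [ 0.    -0.    -0.337]
```

Request:
{"api": "jog_arm", "payload": {
  "moves": [
    [[0, -1.0, 0, 0, 0, 0, 0], [0, -1.0, 0, 0, 0, 0, 0], [0, 0, 0, -3.5, 0, 0, 0], [0, 0, 0, -3.5, 0, 0, 0], [0, 0, 0, -3.5, 0, 0, 0], [0, 0, 0, -3.5, 0, 0, 0], [0, 0, 0, 0, 0, 0, 0]]
  ]
}}

```text
time: 8.63
tool_pos: [0.6419, -0.0163, 0.2076]
tool_rot: [0.006, 0.669, 0.743, 0.004]
contact_force: [0.3, 0.2, 2.1]
gripper_width: 0.003
grasp_force: 0.0
```

```bash
python3 - <<'E'
from h import *
print(ax()); go([0.459,0.3385,0.20],115.3)
E
python3 cov.py
```

```text
(array([ 0.6419, -0.0163,  0.2076]), np.float64(95.96), array([ 0.015, -0.002, -1.   ]))
shift cm [ 37.19 -14.52   0.4 ] turn [ 0.014  0.006 -0.338]
(array([ 0.6419, -0.0163,  0.2076]), np.float64(95.96), array([ 0.015, -0.002, -1.   ])) [0.32089309 0.23517921 2.14100677]
shift cm [ 2.28 -0.81 14.94] turn [0.015 0.004 0.   ]
top 395 slope [-0.0074 -0.0071  0.0495] deck 0.0485 cover rms 0.0021
side 594 slope [-0.0025  0.0043  0.0501] deck 0.0494 cover rms 0.0013
```

Request:
{"api": "jog_arm", "payload": {
  "moves": [
    [[5, 3.1, -1.2, 0, 0, 0, 0], [5, 3.1, -1.2, 0, 0, 0, 0], [5, 3.1, -1.2, 0, 0, 0, 0], [5, 3.1, -1.2, 0, 0, 0, 0], [5, 3.1, -1.2, 0, 0, 0, 0], [5, 3.1, -1.2, 0, 0, 0, 0], [5, 3.1, -1.2, 0, 0, 0, 0], [5, 3.1, -1.2, 0, 0, 0, 0], [5, 3.1, -1.2, 0, 0, 0, 0], [5, 3.1, -1.2, 0, 0, 0, 0], [5, 3.1, -1.2, 0, 0, 0, 0], [5, 3.1, -1.3, 0, 0, 0, 0], [5, 0, 0, 0, 0, 0, -0.113], [5, 0, 0, 0, 0, 0, -0.113], [5, 0, 0, 0, 0, 0, -0.112], [5, 0, 0, 0, 0, 0, 0], [5, 0, 0, 0, 0, 0, 0]]
  ]
}}

```text
time: 10.15
tool_pos: [0.4537, 0.3396, 0.1956]
tool_rot: [-0.001, 0.536, 0.844, -0.001]
contact_force: [1.1, -0.1, 0.5]
gripper_width: 0.586
grasp_force: 0.0
```

```bash
python3 - <<'E'
from m import *
print(ax()); go([0.459,0.3385,0.053],115.3)
# gripper as cameras see it
for n in("top","side"):
    f=grab_frame(n); cv2.imwrite(f"pics/{n}2.png",f["color"]); print(n,proj(f,pose()[0]),proj(f,[.459,.3385,.095]))
E
python3 cov.py | tail -2
python3 - <<'E'
import cv2,numpy as np
a=cv2.imread("pics/side2.png")[60:210,110:320]; b=cv2.imread("pics/top2.png")[120:270,80:290]
cv2.imwrite("pics/e.png",cv2.resize(np.vstack([a,b]),(420,600) and (420*1,600)))
E
```

```text
(array([0.4537, 0.3396, 0.1956]), np.float64(115.2), array([-0.002, -0.001, -1.   ]))
shift cm [-0.32  0.47 14.25] turn [-0.003  0.    -0.002]
top (np.float64(120.47992163838575), np.float64(214.7658019724614)) (np.float64(135.75318620511757), np.float64(214.6108971638677))
side (np.float64(173.69943425757248), np.float64(98.67108894871897)) (np.float64(180.97758898159475), np.float64(136.6098875470847))
top 1155 slope [ 0.0008 -0.0007  0.0493] deck 0.0486 cover rms 0.0022
side 586 slope [ 0.0048 -0.0025  0.0502] deck 0.0494 cover rms 0.0013
```

View pics/e.png

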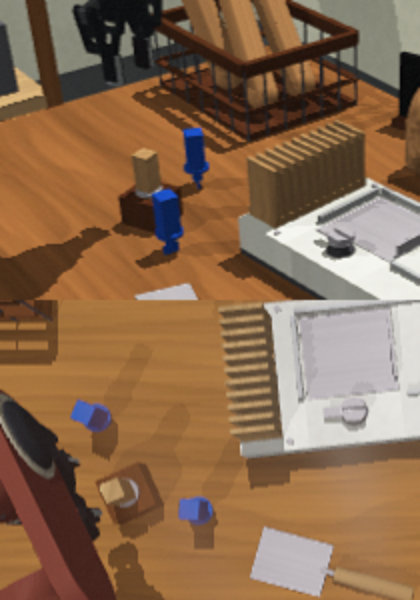

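The picture shows the cover seated in the recess. The wooden key is in the brown block at crop (120,490) in the top half-view, between the two blue ones at (92,415) and (195,510). I'll take that key.

Request:
{"api": "jog_arm", "payload": {
  "moves": [
    [[5, -0.3, 0.5, 2.0, 0, 0, 0], [5, 0, 0, 3.0, 0, 0, 0], [5, 0, 0, 3.0, 0, 0, 0], [5, 0, 0, 3.0, 0, 0, 0], [5, 0, 0, 2.2, 0, 0, 0], [5, 0, 0, 0.8, 0, 0, 0], [5, 0, 0, 0.2, 0, 0, 0], [5, 0, 0, 0, 0, 0, 0]]
  ]
}}

```text
time: 11.02
tool_pos: [0.4602, 0.3398, 0.0556]
tool_rot: [0.0, 0.535, 0.845, 0.0]
contact_force: [-1.0, -0.4, 1.2]
gripper_width: 0.587
grasp_force: 0.0
```

```bash
python3 - <<'E'
from m import *
print(ax(),state()["contact_force"]); go([0.459,0.3385,0.053],115.3)
f=grab_frame("side"); cv2.imwrite(f"pics/f.png",cv2.resize(f["color"][90:200,130:250],(600,550)))
print(proj(f,pose()[0]))
E
```

```text
(array([0.4602, 0.3398, 0.0556]), np.float64(115.35), array([ 0.,  0., -1.])) [-0.97513155 -0.44306871  1.17691223]
shift cm [-0.06 -0.16  0.26] turn [ 0.    -0.     0.001]
(np.float64(183.158686990145), np.float64(149.73497967929015))
```

View pics/f.png

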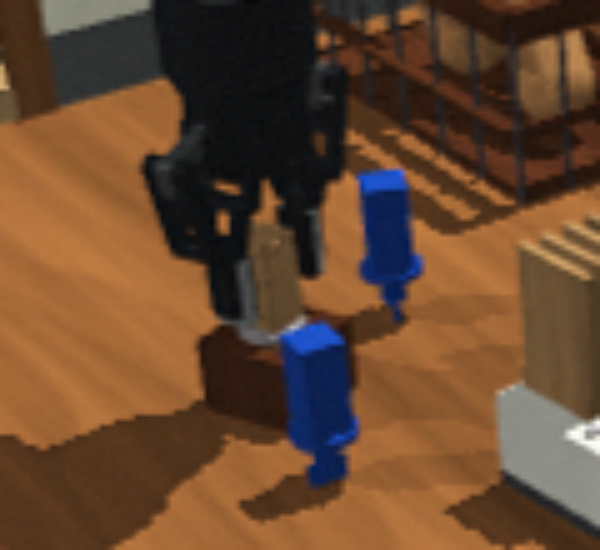

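Request:
{"api": "jog_arm", "payload": {
  "moves": [
    [[4, 0, -0.1, 0.1, 0, 0, 0], [3, 0, 0, 0, 0, 0, 0], [2, 0, 0, 0, 0, 0, 0], [1.5, 0, 0, 0, 0, 0, 0], [1.5, 0, 0, 0, 0, 0, 0], [1.5, 0, 0, 0, 0, 0, 0], [1.5, 0, 0, 0, 0, 0, 0]]
  ]
}}

```text
time: 11.65
tool_pos: [0.4601, 0.3399, 0.0561]
tool_rot: [0.001, 0.534, 0.845, 0.001]
contact_force: [-0.8, -0.2, 6.3]
gripper_width: 0.273
grasp_force: 59.4
```

```bash
python3 - <<'E'
from m import *
print(ax(),state()["contact_force"],state()["ft_torque"])
E
```

```text
(array([0.4601, 0.3399, 0.0561]), np.float64(115.38), array([ 0.002,  0.001, -1.   ])) [-0.77879788 -0.20288098  6.33405155] [-0.1075279   0.13963261 -0.04853316]
```

Request:
{"api": "jog_arm", "payload": {
  "moves": [
    [[1, 0, 0, -0.5, 0, 0, 0], [1, 0, 0, -1.5, 0, 0, 0], [1, 0, 0, -2.5, 0, 0, 0], [1, 0, 0, -3.0, 0, 0, 0], [1, 0, 0, -3.0, 0, 0, 0], [1, 0, 0, -2.5, 0, 0, 0], [1, 0, 0, -2.0, 0, 0, 0], [1, 0, 0, 0, 0, 0, 0], [1, 0, 0, 0, 0, 0, 0]]
  ]
}}

```text
time: 12.4
tool_pos: [0.4594, 0.3395, 0.205]
tool_rot: [0.0, 0.534, 0.845, 0.001]
contact_force: [0.4, -0.2, -2.2]
gripper_width: 0.273
grasp_force: 58.9
```

```bash
python3 - <<'E'
from m import *
print(ax(),state()["contact_force"],state()["ft_torque"])
I=[]
for n in("side","top"):
    f=grab_frame(n); np.savez(n+"3.npz",**{k:f[k] for k in("color","depth","fx","fy","cx","cy","R","t")})
    for k in ("key","holder"):
        for r in regions_of(k,f)[:3]: print(n,k,round(r["p"],2),np.round(r["rect"],1))
    u,v=proj(f,pose()[0]); print(u,v, proj(f,[.459,.3385,.04]))
    if n=="side": I.append(cv2.resize(f["color"][70:190,130:240],(500,545)))
    else: I.append(cv2.resize(f["color"][180:250,110:174],(300,328)))
J=np.zeros((545,800,3),np.uint8); J[:,:500]=I[0]; J[:328,500:]=I[1]; cv2.imwrite("pics/g.png",J)
E
```

```text
(array([0.4594, 0.3395, 0.205 ]), np.float64(115.38), array([ 0.002,  0.001, -1.   ])) [ 0.38386925 -0.22344456 -2.24116355] [ 0.04414882 -0.02388798 -0.00457365]
side key 0.83 [210.2 135.2  15.   24.7]
side key 0.72 [180.2  94.2  12.5  36.4]
side key 0.68 [196.6 170.   14.1  33.4]
side holder 0.97 [184.9 164.6  30.4  29.5]
side holder 0.57 [178.1  94.5  11.8  30.1]
175.08216971657004 96.3569276561365 (np.float64(183.59038513191007), np.float64(156.05071702262768))
top key 0.79 [125.9 177.9  22.6  17.2]
top key 0.69 [252.2 176.5  22.9  13.4]
top key 0.6 [176.8 224.2  17.5   9.5]
119.93515812078257 212.5462614058391 (np.float64(142.67714252836961), np.float64(215.69794248894942))
```

View pics/g.png

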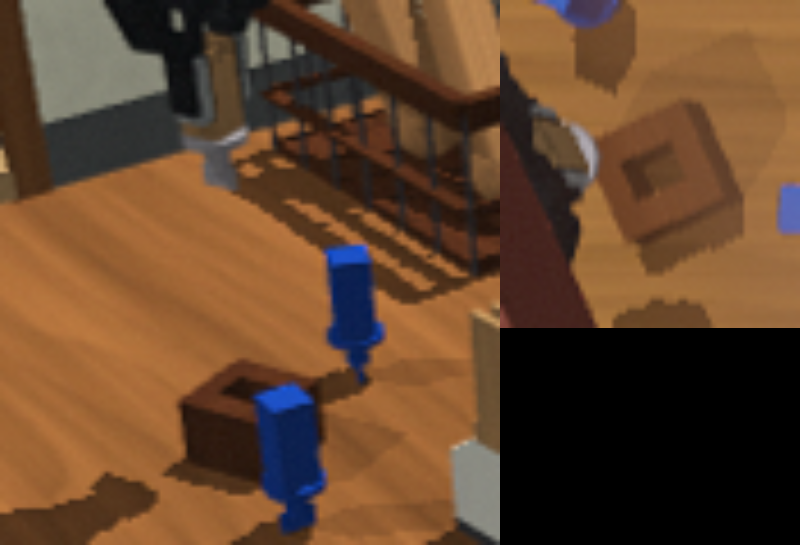

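```bash
python3 - <<'E'
from m import *
I=[]
for n,c in(("top",(.4577,.3397)),("side",(.461,.3375))):
    f=dict(np.load(n+"3.npz")); a=np.radians(25.2); s=np.arange(-.034,.034,.0005)
    X,Y=np.meshgrid(s,s); W=np.stack([c[0]+np.cos(a)*X-np.sin(a)*Y,c[1]+np.sin(a)*X+np.cos(a)*Y,0*X+.04],-1)
    u,v=proj(f,W); im=cv2.remap(f["color"],u.astype(np.float32),v.astype(np.float32),cv2.INTER_CUBIC)
    I.append(cv2.resize(im,None,fx=2.9,fy=2.9))
cv2.imwrite("pics/hh.png",np.hstack(I))
E
```

```text
(no output)
```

View pics/hh.png

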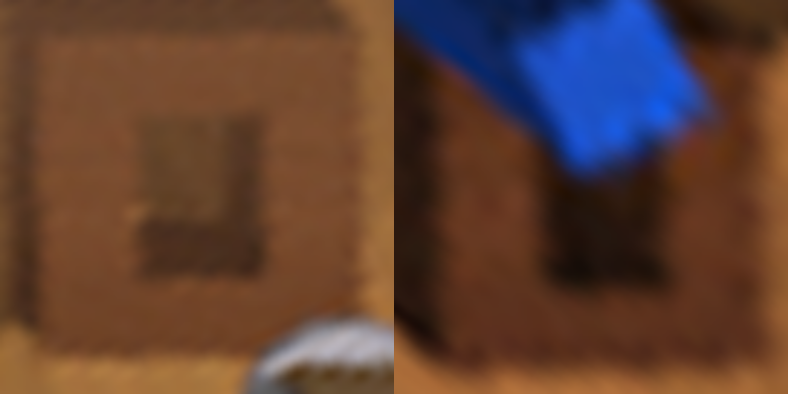

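```bash
cat > stud.py <<'E'
from m import *
import sys
def rectify(f,c,yaw,z,h=.04,st_=.0004):
    s=np.arange(-h,h,st_); X,Y=np.meshgrid(s,-s); a=yaw
    W=np.stack([c[0]+np.cos(a)*X-np.sin(a)*Y,c[1]+np.sin(a)*X+np.cos(a)*Y,0*X+z],-1)
    u,v=proj(f,W); return cv2.remap(f["color"],u.astype(np.float32),v.astype(np.float32),cv2.INTER_CUBIC)
E
python3 - <<'E'
from stud import *
I=[]
for n in("top","side"):
    f=dict(np.load(n+"3.npz")); im=rectify(f,st(-.0525,.06),YAW,.0725)
    im=cv2.resize(im,(400,400),interpolation=cv2.INTER_CUBIC); cv2.line(im,(200,0),(200,25),(0,0,255),1); cv2.line(im,(0,200),(25,200),(0,0,255),1); I.append(im)
cv2.imwrite("pics/i.png",np.hstack(I))
E
```

```text
(no output)
```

View pics/i.png

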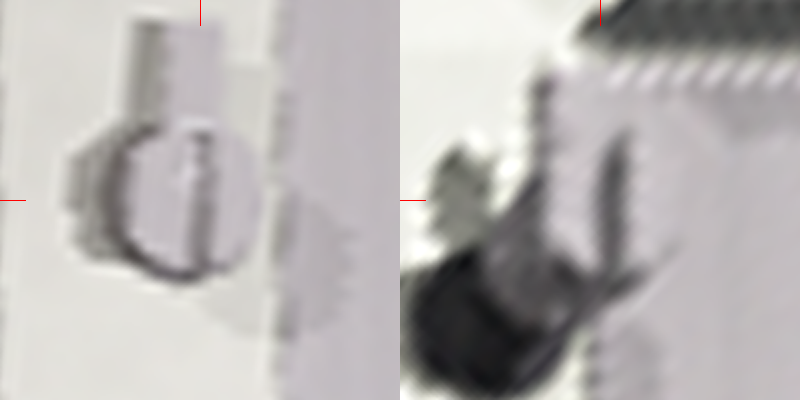

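```bash
python3 - <<'E'
from h import *
go([*st(-.0525,.06),.130],94)
E
```

```text
shift cm [-29.03  -3.05   7.23] turn [-0.003  0.001  0.373]
```

Request:
{"api": "jog_arm", "payload": {
  "moves": [
    [[1, -2.0, -0.2, 0, 0, 0, 0], [1, -3.0, -0.3, 0, 0, 0, 0], [1, -3.5, -0.4, 0, 0, 0, 0], [1, -3.5, -0.4, 0, 0, 0, 0], [1, -3.5, -0.4, 0, 0, 0, 0], [1, -3.5, -0.4, 0, 0, 0, 0], [1, -3.5, -0.4, 0, 0, 0, 0], [1, -3.0, -0.3, 0, 0, 0, 0], [1, -2.0, -0.2, 0, 0, 0, 0], [1, -1.5, 0, 0, 0, 0, 0], [1, 0, 0, 1.8, 0, 0, 0.093], [1, 0, 0, 1.8, 0, 0, 0.093], [1, 0, 0, 1.8, 0, 0, 0.093], [1, 0, 0, 1.8, 0, 0, 0.094], [1, 0, 0, 0, 0, 0, 0], [1, 0, 0, 0, 0, 0, 0]]
  ]
}}

```text
time: 14.03
tool_pos: [0.5551, 0.0648, 0.1307]
tool_rot: [-0.001, 0.681, 0.732, -0.001]
contact_force: [0.3, 0.1, -0.4]
gripper_width: 0.275
grasp_force: 58.9
```

```bash
python3 - <<'E'
from stud import *
print(ax(),state()["gripper_width"]); go([*st(-.0525,.06),.130],94)
p=pose()[0]; print("stand xy of tcp",Ro.from_euler('z',-YAW).apply([*(p[:2]-SO),0]).round(4))
I=[]
f=grab_frame("side"); u,v=proj(f,p-[0,0,.042]); print("blade end px",u,v)
np.savez("side4.npz",**{k:f[k] for k in("color","depth","fx","fy","cx","cy","R","t")})
c=f["color"][130:205,240:320]; I.append(cv2.resize(c,(400,375),interpolation=cv2.INTER_CUBIC))
im=rectify(f,p[:2],YAW,p[2]-.042+.026); im=cv2.resize(im,(400,400)); cv2.circle(im,(200,200),85,(0,0,255),1); I.append(im[:375])
cv2.imwrite("pics/j.png",np.hstack(I))
E
```

```text
(array([0.5551, 0.0648, 0.1307]), np.float64(94.17), array([-0.004,  0.   , -1.   ])) 0.2748948127005401
shift cm [-0.14 -0.04  0.07] turn [-0.004 -0.     0.003]
stand xy of tcp [-0.0521  0.0614  0.    ]
blade end px 278.9615816534328 170.15972605992744
```

View pics/j.png

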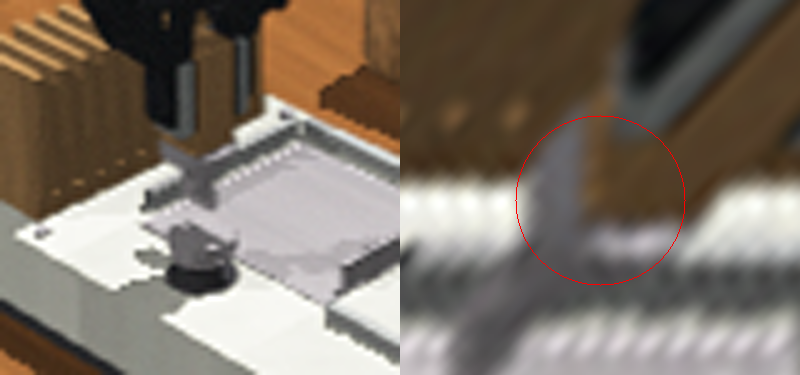

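The hover view shows the blade end at crop (201,205), i.e. full-frame (280,171), just above the stud. I'll now get the blade-to-slot offset numerically.

```bash
python3 - <<'E'
from stud import *
A=dict(np.load("side3.npz")); B=dict(np.load("side4.npz"))
p,R=pose()
d=np.abs(A["color"].astype(int)-B["color"].astype(int)).max(2)
for v in range(163,178):
    r=np.nonzero(d[v,265:300]>25)[0]+265; print(v,r.min() if len(r) else None,r.max() if len(r) else None,[int(x) for x in d[v,272:292]])
f=B
M=R.as_matrix()
for zz in (.042,.037,.032):
    c=p-[0,0,zz]
    for sx in(-.01,.01):
        for sy in(-.0015,.0015): print(zz,sx,sy,np.round(proj(f,c+M[:,0]*sx+M[:,1]*sy),1).tolist())
# jacobian at stud
s=np.array([*st(-.0525,.06),.0725]); ex=np.array([np.cos(YAW),np.sin(YAW),0]); ey=np.array([-np.sin(YAW),np.cos(YAW),0])
u0=np.array(proj(f,s)); J=np.c_[np.array(proj(f,s+ex*.001))-u0,np.array(proj(f,s+ey*.001))-u0]; print("J px/mm",J.round(3))
obs=J@[3.4,2.0]; print("obs shift px",obs)
for c in((1.25,.85),(1,.5),(1.5,1)): print(c,np.linalg.solve(J,obs-c).round(2))
E
```

```text
163 275 281 [9, 6, 21, 75, 115, 109, 94, 99, 85, 33, 6, 4, 6, 3, 3, 6, 6, 8, 6, 6]
164 276 279 [6, 8, 15, 9, 41, 105, 84, 29, 11, 5, 4, 2, 8, 7, 7, 8, 9, 9, 8, 6]
165 277 277 [6, 9, 10, 10, 11, 26, 8, 11, 4, 5, 8, 4, 6, 8, 7, 5, 9, 6, 7, 5]
166 282 282 [4, 7, 5, 8, 18, 25, 22, 18, 5, 19, 27, 20, 9, 6, 6, 8, 7, 8, 7, 8]
167 277 283 [5, 7, 4, 4, 17, 28, 22, 7, 55, 99, 63, 37, 11, 8, 11, 5, 6, 5, 4, 7]
168 278 283 [4, 5, 5, 8, 10, 13, 45, 94, 96, 127, 76, 27, 11, 9, 6, 5, 7, 7, 9, 6]
169 277 283 [4, 4, 3, 4, 19, 40, 68, 108, 79, 82, 66, 27, 10, 7, 8, 7, 8, 7, 8, 8]
170 279 283 [5, 6, 6, 10, 9, 7, 17, 45, 66, 69, 71, 29, 12, 6, 9, 5, 9, 7, 6, 9]
171 280 283 [7, 6, 6, 6, 9, 8, 8, 5, 40, 79, 83, 33, 10, 7, 8, 6, 7, 7, 8, 7]
172 None None [7, 8, 9, 7, 8, 6, 8, 9, 10, 2, 13, 2, 11, 9, 8, 7, 8, 7, 6, 7]
173 None None [6, 6, 10, 8, 10, 7, 7, 7, 9, 10, 8, 10, 7, 7, 5, 7, 6, 7, 8, 6]
174 None None [8, 8, 4, 5, 6, 10, 9, 7, 8, 6, 8, 7, 6, 8, 6, 6, 5, 6, 10, 7]
175 274 276 [9, 8, 67, 96, 53, 2, 3, 6, 8, 8, 4, 8, 6, 8, 9, 6, 7, 6, 6, 9]
176 274 278 [9, 16, 92, 103, 103, 91, 37, 3, 6, 10, 6, 6, 6, 8, 8, 8, 8, 8, 8, 9]
177 274 279 [7, 17, 82, 96, 98, 100, 93, 61, 22, 3, 8, 7, 7, 6, 6, 6, 6, 7, 7, 5]
0.042 -0.01 -0.0015 [281.8, 171.3]
0.042 -0.01 0.0015 [282.8, 170.8]
0.042 0.01 -0.0015 [275.9, 167.9]
0.042 0.01 0.0015 [276.9, 167.5]
0.037 -0.01 -0.0015 [281.8, 169.3]
0.037 -0.01 0.0015 [282.8, 168.9]
0.037 0.01 -0.0015 [275.8, 166.0]
0.037 0.01 0.0015 [276.8, 165.5]
0.032 -0.01 -0.0015 [281.8, 167.4]
0.032 -0.01 0.0015 [282.8, 166.9]
0.032 0.01 -0.0015 [275.8, 164.1]
0.032 0.01 0.0015 [276.8, 163.6]
J px/mm [[ 0.322 -0.306]
 [-0.164 -0.164]]
obs shift px [ 0.48311516 -0.88422216]
(1.25, 0.85) [3.94 6.65]
(1, 0.5) [3.29 5.16]
(1.5, 1) [3.98 7.52]
```

```bash
python3 - <<'E'
from stud import *
from scipy.optimize import least_squares
f=dict(np.load("top3.npz")); T=np.array([.4594,.3395,.205])
P,u,v=pts(f); m=(abs(P[:,0]-T[0])<.05)&(abs(P[:,1]-T[1])<.05)&(P[:,2]>.17)&(P[:,2]<.2)
print("collar pts",m.sum(), np.median(P[m,2]) if m.any() else 0)
Q=P[m]; print(Q.round(4)[::3].tolist())
col=f["color"]; 
print("pred collar centre px",proj(f,T-[0,0,.011]), "ring radius px",.017*f["fx"]/(1.2-.194))
for vv in range(203,224): print(vv,[tuple(int(c) for c in col[vv,k]) [2] for k in range(114,136)])
# where top predicts points: side view check using depth of the collar too
g=dict(np.load("side3.npz")); P,u,v=pts(g); m=(abs(P[:,0]-T[0])<.03)&(abs(P[:,1]-T[1])<.03)&(P[:,2]>.155)&(P[:,2]<.198)
print("side key low pts",m.sum(),P[m].mean(0).round(4),u[m].mean(),v[m].mean(),"pred axis",proj(g,T-[0,0,.025]))
for vv in range(100,116): r=u[m&(v==vv)]; print(vv,(r.min(),r.max()) if len(r) else None)
for zz in(.011,.016,.018,.030,.042): print(zz,np.round(proj(g,T-[0,0,zz]),2))
E
```

```text
collar pts 51 0.1887917812825657
[[0.4726, 0.3371, 0.1888], [0.4706, 0.3312, 0.1875], [0.4685, 0.3313, 0.187], [0.4659, 0.3306, 0.1957], [0.4665, 0.3279, 0.1843], [0.464, 0.3298, 0.1914], [0.4642, 0.3248, 0.1875], [0.4621, 0.3266, 0.1884], [0.4596, 0.3281, 0.1965], [0.46, 0.3248, 0.1872], [0.4578, 0.3262, 0.1892], [0.4554, 0.3258, 0.197], [0.4557, 0.322, 0.1892], [0.4537, 0.3223, 0.1882], [0.4515, 0.3239, 0.1894], [0.4494, 0.3239, 0.1894], [0.4474, 0.3245, 0.1875]]
pred collar centre px (np.float64(120.91058619092033), np.float64(212.16597132276928)) ring radius px 8.14819601182668
203 [40, 39, 57, 91, 86, 92, 106, 132, 166, 164, 162, 161, 162, 163, 162, 161, 162, 161, 161, 161, 160, 161]
204 [37, 35, 51, 65, 61, 78, 80, 79, 150, 162, 158, 158, 159, 162, 162, 162, 162, 161, 161, 161, 160, 163]
205 [38, 37, 36, 74, 64, 69, 64, 59, 92, 162, 159, 154, 158, 160, 161, 160, 158, 159, 161, 160, 160, 162]
206 [35, 36, 34, 95, 88, 106, 96, 78, 72, 151, 147, 151, 156, 152, 156, 155, 156, 157, 156, 155, 158, 150]
207 [36, 35, 35, 85, 92, 99, 103, 104, 103, 97, 96, 149, 164, 153, 155, 165, 165, 
[... 1702 characters left out ...]
 [0.459  0.333  0.1846] 177.54918032786884 103.56557377049181 pred axis (np.float64(176.63339498521987), np.float64(104.4975778061189))
100 (np.int64(170), np.int64(184))
101 (np.int64(170), np.int64(184))
102 (np.int64(171), np.int64(183))
103 (np.int64(172), np.int64(180))
104 (np.int64(175), np.int64(180))
105 (np.int64(175), np.int64(180))
106 (np.int64(175), np.int64(180))
107 (np.int64(175), np.int64(181))
108 (np.int64(175), np.int64(181))
109 (np.int64(175), np.int64(181))
110 (np.int64(175), np.int64(182))
111 (np.int64(178), np.int64(182))
112 None
113 None
114 None
115 None
0.011 [175.89  99.  ]
0.016 [176.16 100.97]
0.018 [176.27 101.76]
0.03 [176.89 106.44]
0.042 [177.52 111.08]
```

```bash
python3 - <<'E'
from h import *
go([*st(-.0514,.062),.112],94)
E
```

```text
shift cm [ 0.07 -0.04  2.03] turn [-0.001 -0.     0.003]
```

Request:
{"api": "jog_arm", "payload": {
  "moves": [
    [[1, 0.05, 0, 0.6, 0, 0, 0], [1, 0, 0, 0.4, 0, 0, 0], [1, 0, 0, 0.4, 0, 0, 0], [1, 0, 0, 0.2, 0, 0, 0], [1, 0, 0, 0.2, 0, 0, 0], [1, 0, 0, 0.1, 0, 0, 0], [1, 0, 0, 0, 0, 0, 0], [1, 0, 0, 0, 0, 0, 0]]
  ]
}}

```text
time: 14.75
tool_pos: [0.5563, 0.0649, 0.1134]
tool_rot: [0.0, 0.682, 0.731, 0.0]
contact_force: [0.4, 0.0, -1.4]
gripper_width: 0.271
grasp_force: 58.9
```

```bash
cat > s.py <<'E'
from h import *
s=state(); print(ax(),"F",np.round(s["contact_force"],1),"T",np.round(s["ft_torque"],2),"w",round(s["gripper_width"],3))
p=pose()[0]; print("stand xy of tcp",Ro.from_euler('z',-YAW).apply([*(p[:2]-SO),0])[:2].round(4))
go([*st(-.0514,.062),.1075],94)
E
python3 s.py
```

```text
(array([0.5563, 0.0649, 0.1134]), np.float64(94.01), array([ 0.,  0., -1.])) F [ 0.4  0.  -1.4] T [-0.06  0.06  0.01] w 0.271
stand xy of tcp [-0.0509  0.0614]
shift cm [ 0.05 -0.05  0.59] turn [ 0. -0.  0.]
```

Request:
{"api": "jog_arm", "payload": {
  "moves": [
    [[1, 0, -0.03, 0.1, 0, 0, 0], [1, 0, 0, 0.1, 0, 0, 0], [1, 0, 0, 0.1, 0, 0, 0], [1, 0, 0, 0, 0, 0, 0]]
  ]
}}

```text
time: 15.08
tool_pos: [0.5558, 0.0649, 0.11]
tool_rot: [-0.0, 0.682, 0.731, -0.0]
contact_force: [0.9, 0.5, -1.1]
gripper_width: 0.273
grasp_force: 58.9
```

```bash
python3 s.py
```

```text
(array([0.5558, 0.0649, 0.11  ]), np.float64(94.01), array([-0., -0., -1.])) F [ 0.9  0.5 -1.1] T [-0.02  0.03  0.04] w 0.273
stand xy of tcp [-0.0514  0.0615]
shift cm [0.05 0.   0.25] turn [-0. -0.  0.]
```

Request:
{"api": "jog_arm", "payload": {
  "moves": [
    [[1, 0, 0, 0.1, 0, 0, 0], [1, 0, 0, 0.1, 0, 0, 0], [1, 0, 0, 0.1, 0, 0, 0], [1, 0, 0, 0.1, 0, 0, 0], [1, 0, 0, 0, 0, 0, 0]]
  ]
}}

```text
time: 15.5
tool_pos: [0.556, 0.0649, 0.1069]
tool_rot: [0.0, 0.682, 0.731, -0.0]
contact_force: [-2.3, -1.0, 2.8]
gripper_width: 0.276
grasp_force: 59.5
```

```bash
python3 s.py
```

```text
(array([0.556 , 0.0649, 0.1069]), np.float64(94.01), array([-0., -0., -1.])) F [-2.3 -1.   2.8] T [-0.03  0.43  0.03] w 0.276
stand xy of tcp [-0.0512  0.0615]
shift cm [ 0.05 -0.03 -0.06] turn [-0.  0.  0.]
```

Request:
{"api": "jog_arm", "payload": {
  "moves": [
    [[1, 0, 0, 0.1, 0, 0, 0], [1, 0, 0, 0.1, 0, 0, 0], [1, 0, 0, 0.1, 0, 0, 0], [1, 0, 0, 0, 0, 0, 0]]
  ]
}}

```text
time: 15.83
tool_pos: [0.5561, 0.0649, 0.1033]
tool_rot: [0.0, 0.682, 0.731, 0.0]
contact_force: [-2.0, -0.0, 3.9]
gripper_width: 0.275
grasp_force: 59.6
```

```bash
python3 s.py
```

```text
(array([0.5561, 0.0649, 0.1033]), np.float64(94.01), array([ 0., -0., -1.])) F [-2.  -0.   3.9] T [0.01 0.35 0.09] w 0.275
stand xy of tcp [-0.0512  0.0615]
shift cm [ 0.05 -0.03 -0.42] turn [0. 0. 0.]
```

Request:
{"api": "jog_arm", "payload": {
  "moves": [
    [[1, 0, -0.05, 0.1, 0, 0, 0], [1, 0, 0, 0.1, 0, 0, 0], [1, 0, 0, 0, 0, 0, 0]]
  ]
}}

```text
time: 16.08
tool_pos: [0.5561, 0.0649, 0.1023]
tool_rot: [0.001, 0.682, 0.731, 0.0]
contact_force: [-3.0, -0.1, 7.3]
gripper_width: 0.274
grasp_force: 60.2
```

```bash
python3 s.py
```

```text
(array([0.5561, 0.0649, 0.1023]), np.float64(94.01), array([ 0.001, -0.   , -1.   ])) F [-3.  -0.1  7.3] T [ 0.04  0.49 -0.02] w 0.274
stand xy of tcp [-0.0511  0.0614]
shift cm [ 0.06 -0.03 -0.52] turn [0.001 0.    0.   ]
```

Request:
{"api": "jog_arm", "payload": {
  "moves": [
    [[1, 0, -0.03, 0.1, 0, 0, 0.05], [1, 0, 0, 0, 0, 0, 0.1], [1, 0, 0, 0, 0, 0, 0.1], [1, 0, 0, 0, 0, 0, 0.1], [1, 0, 0, 0, 0, 0, 0.05], [1, 0, 0, 0, 0, 0, 0]]
  ]
}}

```text
time: 16.58
tool_pos: [0.5556, 0.0649, 0.1021]
tool_rot: [0.0, 0.814, 0.581, 0.0]
contact_force: [-4.4, -0.3, 12.0]
gripper_width: 0.273
grasp_force: 60.5
```

```bash
python3 s.py
```

```text
(array([0.5556, 0.0649, 0.1021]), np.float64(71.0), array([ 0.001, -0.   , -1.   ])) F [-4.4 -0.3 12. ] T [-0.02  1.02  0.03] w 0.273
stand xy of tcp [-0.0516  0.0615]
shift cm [ 0.05 -0.01 -0.54] turn [ 0.001 -0.    -0.401]
```

Request:
{"api": "jog_arm", "payload": {
  "moves": [
    [[1, -0.02, -0.05, 0, 0, 0, 0.1], [1, 0, 0, 0, 0, 0, 0.1], [1, 0, 0, 0, 0, 0, 0.1], [1, 0, 0, 0, 0, 0, 0.1], [1, 0, 0, 0, 0, 0, 0.1], [1, 0, 0, 0, 0, 0, 0]]
  ]
}}

```text
time: 17.08
tool_pos: [0.5556, 0.0647, 0.1022]
tool_rot: [0.001, 0.933, 0.361, 0.001]
contact_force: [-3.5, -0.8, 10.5]
gripper_width: 0.275
grasp_force: 60.4
```

```bash
python3 s.py
```

```text
(array([0.5556, 0.0647, 0.1022]), np.float64(42.26), array([ 0.002, -0.   , -1.   ])) F [-3.5 -0.8 10.5] T [-0.09  0.73 -0.02] w 0.275
stand xy of tcp [-0.0517  0.0613]
shift cm [ 0.07 -0.04 -0.53] turn [ 0.002 -0.    -0.903]
```

Request:
{"api": "jog_arm", "payload": {
  "moves": [
    [[1, 0, 0, 0.03, 0, 0, 0.08], [1, 0, 0, 0, 0, 0, 0.08], [1, 0, 0, 0, 0, 0, 0.08], [1, 0, 0, 0, 0, 0, 0]]
  ]
}}

```text
time: 17.42
tool_pos: [0.5554, 0.0651, 0.1018]
tool_rot: [-0.0, 0.969, 0.247, 0.001]
contact_force: [-3.5, 0.7, 10.0]
gripper_width: 0.269
grasp_force: 60.4
```

```bash
python3 s.py
```

```text
(array([0.5554, 0.0651, 0.1018]), np.float64(28.54), array([ 0.002,  0.   , -1.   ])) F [-3.5  0.7 10. ] T [ 0.11  0.73 -0.03] w 0.269
stand xy of tcp [-0.0517  0.0616]
shift cm [ 0.05 -0.02 -0.57] turn [ 1.000e-03 -1.000e-03 -1.142e+00]
```

Request:
{"api": "jog_arm", "payload": {
  "moves": [
    [[1, 0, 0, 0.05, 0, 0, 0.06], [1, 0, 0, 0, 0, 0, 0.06], [1, 0, 0, 0, 0, 0, 0]]
  ]
}}

```text
time: 17.67
tool_pos: [0.5553, 0.065, 0.1001]
tool_rot: [0.0, 0.982, 0.189, 0.001]
contact_force: [0.4, 1.6, 4.4]
gripper_width: 0.272
grasp_force: 59.6
```

```bash
python3 s.py; python3 - <<'E'
from stud import *
f=grab_frame("side"); P,u,v=pts(f); q=P[:,:2]-SO; c,s=np.cos(YAW),np.sin(YAW)
X=(c*q[:,0]+s*q[:,1]+.0515)*1000; Y=(-s*q[:,0]+c*q[:,1]-.061)*1000; r=np.hypot(X,Y)
m=(r>18)&(r<38)&(P[:,2]>.057)&(P[:,2]<.075)
th=np.degrees(np.arctan2(X[m],Y[m])); print(m.sum(),np.percentile(th,[5,25,50,75,95]).round(),np.histogram(th,np.arange(-180,181,20)))
E
```

```text
(array([0.5553, 0.065 , 0.1001]), np.float64(21.76), array([ 0.002,  0.   , -1.   ])) F [0.4 1.6 4.4] T [0.1  0.04 0.  ] w 0.272
stand xy of tcp [-0.0519  0.0616]
shift cm [ 0.06 -0.02 -0.74] turn [ 2.000e-03 -1.000e-03 -1.261e+00]
8 [-170.    6.   69.   75.   78.] (array([2, 0, 0, 0, 0, 0, 0, 0, 0, 0, 0, 0, 6, 0, 0, 0, 0, 0]), array([-180, -160, -140, -120, -100,  -80,  -60,  -40,  -20,    0,   20,
         40,   60,   80,  100,  120,  140,  160,  180]))
```

Request:
{"api": "jog_arm", "payload": {
  "moves": [
    [[1, 0, 0, 0.1, 0, 0, 0], [1, 0, 0, 0.1, 0, 0, 0], [1, 0, 0, 0.1, 0, 0, 0], [1, 0, 0, 0.1, 0, 0, 0], [1, 0, 0, 0, 0, 0, 0]]
  ]
}}

```text
time: 18.13
tool_pos: [0.5555, 0.065, 0.0974]
tool_rot: [-0.0, 0.982, 0.19, 0.001]
contact_force: [-3.0, 0.9, 12.9]
gripper_width: 0.274
grasp_force: 60.8
```

```bash
python3 s.py
```

```text
(array([0.5555, 0.065 , 0.0974]), np.float64(21.86), array([ 0.001,  0.   , -1.   ])) F [-3.   0.9 12.9] T [ 0.31  0.63 -0.02] w 0.274
stand xy of tcp [-0.0517  0.0616]
shift cm [ 0.04 -0.03 -1.01] turn [ 1.000e-03 -1.000e-03 -1.259e+00]
```

Request:
{"api": "jog_arm", "payload": {
  "moves": [
    [[1, 0, 0, 0.03, 0, 0, 0.05], [1, 0, 0, 0, 0, 0, 0.05], [1, 0, 0, 0, 0, 0, 0.05], [1, 0, 0, 0, 0, 0, 0]]
  ]
}}

```text
time: 18.47
tool_pos: [0.5555, 0.065, 0.0974]
tool_rot: [-0.0, 0.993, 0.115, 0.001]
contact_force: [-3.3, 1.8, 13.5]
gripper_width: 0.276
grasp_force: 60.8
```

```bash
python3 s.py
```

```text
(array([0.5555, 0.065 , 0.0974]), np.float64(13.17), array([ 0.002,  0.   , -1.   ])) F [-3.3  1.8 13.5] T [0.18 0.68 0.04] w 0.276
stand xy of tcp [-0.0517  0.0615]
shift cm [ 0.03 -0.04 -1.01] turn [ 1.000e-03 -1.000e-03 -1.411e+00]
```

Request:
{"api": "jog_arm", "payload": {
  "moves": [
    [[1, 0, 0, 0, 0, 0, 0.05], [1, 0, 0, 0, 0, 0, 0]]
  ]
}}

```text
time: 18.63
tool_pos: [0.5555, 0.0649, 0.0974]
tool_rot: [0.0, 0.996, 0.09, 0.001]
contact_force: [-3.5, 0.8, 13.6]
gripper_width: 0.278
grasp_force: 60.8
```

```bash
python3 s.py
```

```text
(array([0.5555, 0.0649, 0.0974]), np.float64(10.31), array([ 0.002,  0.   , -1.   ])) F [-3.5  0.8 13.6] T [ 0.21  0.68 -0.03] w 0.278
stand xy of tcp [-0.0517  0.0615]
shift cm [ 0.03 -0.05 -1.01] turn [ 1.000e-03 -1.000e-03 -1.461e+00]
```

Request:
{"api": "jog_arm", "payload": {
  "moves": [
    [[1, 0, 0, -0.1, 0, 0, -0.06], [1, 0, 0, -0.1, 0, 0, 0], [1, 0, 0, -0.2, 0, 0, 0], [1, 0, 0, -0.3, 0, 0, 0], [1, 0, 0, -0.5, 0, 0, 0], [1, 0, 0, -1.0, 0, 0, 0], [1, 0, 0, -2.0, 0, 0, 0], [1, 0, 0, -3.0, 0, 0, 0], [1, 0, 0, -3.5, 0, 0, 0], [1, 0, 0, 0, 0, 0, 0]]
  ]
}}

```text
time: 19.47
tool_pos: [0.5586, 0.0648, 0.2114]
tool_rot: [0.001, 0.993, 0.12, 0.007]
contact_force: [0.7, -0.4, -0.5]
gripper_width: 0.273
grasp_force: 58.9
```

```bash
python3 s.py; python3 - <<'E'
from stud import *
f=grab_frame("side"); P,u,v=pts(f); q=P[:,:2]-SO; c,s=np.cos(YAW),np.sin(YAW)
X=(c*q[:,0]+s*q[:,1]+.0515)*1000; Y=(-s*q[:,0]+c*q[:,1]-.061)*1000; r=np.hypot(X,Y)
m=(r<11)&(P[:,2]>.055)&(P[:,2]<.085); print("head z",m.sum(),np.percentile(P[m,2],[50,80,95]).round(4))
m=(X>18)&(X<36)&(abs(Y)<30)&(P[:,2]>.054)&(P[:,2]<.075)
th=np.degrees(np.arctan2(X[m],Y[m])); print("tab",m.sum(),np.percentile(th,[5,50,95]).round(),np.median(P[m,2]))
go([.4600,.3397,.205],115.4)
E
python3 cov.py|tail -1
```

```text
(array([0.5586, 0.0648, 0.2114]), np.float64(13.8), array([ 0.014, -0.   , -1.   ])) F [ 0.7 -0.4 -0.5] T [-0.01 -0.08  0.02] w 0.273
stand xy of tcp [-0.0486  0.0611]
shift cm [-0.4  -0.16 10.38] turn [ 0.012 -0.009 -1.4  ]
head z 38 [0.0613 0.0621 0.0629]
tab 12 [66. 79. 90.] 0.0548588343134858
shift cm [ -2.92 -29.02   0.23] turn [ 0.01  -0.005 -1.773]
side 605 slope [-0.0065  0.0002  0.0503] deck 0.0493 cover rms 0.0013
  ret = _var(a, axis=axis, dtype=dtype, out=out, ddof=ddof,
  arrmean = um.true_divide(arrmean, div, out=arrmean,
  ret = ret.dtype.type(ret / rcount)
```

Request:
{"api": "jog_arm", "payload": {
  "moves": [
    [[1, -0.3, -2.5, 0, 0, 0, 0], [1, -0.3, -3.5, 0, 0, 0, 0], [1, -0.3, -3.5, 0, 0, 0, 0], [1, -0.3, -3.5, 0, 0, 0, 0], [1, -0.3, -3.5, 0, 0, 0, 0], [1, -0.3, -3.5, 0, 0, 0, 0], [1, -0.3, -3.5, 0, 0, 0, 0], [1, -0.3, -3.0, 0, 0, 0, 0], [1, -0.3, -2.0, 0, 0, 0, 0], [1, -0.2, -0.5, 0, 0, 0, 0], [1, 0, 0, 0, 0, 0, -0.118], [1, 0, 0, 0, 0, 0, -0.118], [1, 0, 0, 0, 0, 0, -0.118], [1, 0, 0, 0, 0, 0, -0.118], [1, 0, 0, 0, 0, 0, -0.118], [1, 0, 0, 0, 0, 0, -0.118], [1, 0, 0, 0, 0, 0, -0.118], [1, 0, 0, 0, 0, 0, -0.118], [1, 0, 0, 0, 0, 0, -0.118], [1, 0, 0, 0, 0, 0, -0.118]]
  ]
}}

```text
time: 21.28
tool_pos: [0.4567, 0.3382, 0.2003]
tool_rot: [-0.0, 0.756, 0.654, -0.002]
contact_force: [-0.9, 0.3, -0.4]
gripper_width: 0.27
grasp_force: 59.2
```

Request:
{"api": "jog_arm", "payload": {
  "moves": [
    [[1, 0, 0, 0, 0, 0, -0.118], [1, 0, 0, 0, 0, 0, -0.118], [1, 0, 0, 0, 0, 0, -0.118], [1, 0, 0, 0, 0, 0, -0.118], [1, 0, 0, 0, 0, 0, -0.118], [1, 0, 0, 0, 0, 0, 0], [1, 0, 0, 0, 0, 0, 0]]
  ]
}}

```text
time: 21.87
tool_pos: [0.4569, 0.3386, 0.2008]
tool_rot: [-0.0, 0.537, 0.843, -0.001]
contact_force: [-0.1, -0.0, -1.8]
gripper_width: 0.27
grasp_force: 59.2
```

```bash
python3 s.py|head -1; python3 - <<'E'
from stud import *
go([.4600,.3397,.0700],115.4)
f=grab_frame("side"); g=dict(np.load("side3.npz"))
P,u,v=pts(f); T=pose()[0]
m=(abs(P[:,0]-T[0])<.03)&(abs(P[:,1]-T[1])<.03)&(P[:,2]>.14)&(P[:,2]<T[2]-.007)
for zz in(.016,.018,.030,.042): print(zz,np.round(proj(f,T-[0,0,zz]),2))
for vv in range(98,118): r=u[m&(v==vv)]; print(vv,(int(r.min()),int(r.max())) if len(r) else None,end=" ")
E
```

```text
(array([0.4569, 0.3386, 0.2008]), np.float64(115.0), array([-0.002, -0.001, -1.   ])) F [-0.1 -0.  -1.8] T [-0.04  0.03 -0.05] w 0.27
shift cm [-0.03  0.36 13.08] turn [-0.002  0.    -0.007]
0.016 [175.6  102.87]
0.018 [175.71 103.65]
0.03 [176.34 108.32]
0.042 [176.97 112.94]
98 None 99 (182, 183) 100 (180, 183) 101 (170, 183) 102 (170, 183) 103 (170, 183) 104 (170, 182) 105 (171, 180) 106 (175, 180) 107 (175, 180) 108 (174, 180) 109 (174, 181) 110 (174, 181) 111 (175, 181) 112 (175, 181) 113 (177, 181) 114 None 115 None 116 None 117 None
```

Request:
{"api": "jog_arm", "payload": {
  "moves": [
    [[1, 0, 0.36, 2.0, 0, 0, -0.007], [1, 0, 0, 3.0, 0, 0, 0], [1, 0, 0, 2.5, 0, 0, 0], [1, 0, 0, 1.5, 0, 0, 0], [1, 0, 0, 0.5, 0, 0, 0], [1, 0, 0, 0, 0, 0, 0], [1, 0, 0, 0, 0, 0, 0]]
  ]
}}

```text
time: 22.5
tool_pos: [0.4609, 0.3412, 0.1078]
tool_rot: [0.0, 0.533, 0.846, 0.0]
contact_force: [-0.1, -0.5, -1.6]
gripper_width: 0.278
grasp_force: 59.2
```

```bash
python3 s.py|head -1; python3 -c "
from h import *
go([.4600,.3397,.0570],115.4)"
```

```text
(array([0.4609, 0.3412, 0.1078]), np.float64(115.55), array([ 0.001,  0.   , -1.   ])) F [-0.1 -0.5 -1.6] T [-0.03 -0.02 -0.03] w 0.278
shift cm [-0.09 -0.15  5.08] turn [0.001 0.    0.003]
```

Request:
{"api": "jog_arm", "payload": {
  "moves": [
    [[1, -0.09, -0.13, 1.0, 0, 0, 0], [1, 0, 0, 1.0, 0, 0, 0], [1, 0, 0, 0.8, 0, 0, 0], [1, 0, 0, 0.6, 0, 0, 0], [1, 0, 0, 0, 0, 0, 0], [1, 0, 0, 0, 0, 0, 0]]
  ]
}}

```text
time: 23.0
tool_pos: [0.4593, 0.3395, 0.0724]
tool_rot: [-0.0, 0.533, 0.846, -0.001]
contact_force: [-0.2, -0.3, -1.3]
gripper_width: 0.273
grasp_force: 59.2
```

```bash
python3 s.py|head -1; python3 -c "
from h import *
go([.4600,.3397,.0570],115.4)"
```

```text
(array([0.4593, 0.3395, 0.0724]), np.float64(115.61), array([-0.001, -0.001, -1.   ])) F [-0.2 -0.3 -1.3] T [ 0.04 -0.03 -0.01] w 0.273
shift cm [-0.01  0.07  1.54] turn [-0.001  0.     0.004]
```

Request:
{"api": "jog_arm", "payload": {
  "moves": [
    [[1, 0, 0.05, 0.5, 0, 0, 0], [1, 0, 0, 0.5, 0, 0, 0], [1, 0, 0, 0.3, 0, 0, 0], [1, 0, 0, 0.1, 0, 0, 0], [1, 0, 0, 0, 0, 0, 0], [1, 0, 0, 0, 0, 0, 0]]
  ]
}}

```text
time: 23.5
tool_pos: [0.4602, 0.3399, 0.0592]
tool_rot: [-0.0, 0.533, 0.846, -0.0]
contact_force: [0.2, 0.1, -0.6]
gripper_width: 0.272
grasp_force: 59.2
```

```bash
python3 s.py|head -1
```

```text
(array([0.4602, 0.3399, 0.0592]), np.float64(115.61), array([-0.,  0., -1.])) F [ 0.2  0.1 -0.6] T [ 0.02 -0.03 -0.  ] w 0.272
```

Request:
{"api": "jog_arm", "payload": {
  "moves": [
    [[1, 0, 0, 0.15, 0, 0, 0], [1, 0, 0, 0.1, 0, 0, 0], [1, 0, 0, 0.05, 0, 0, 0], [1, 0, 0, 0, 0, 0, 0]]
  ]
}}

```text
time: 23.83
tool_pos: [0.4602, 0.3399, 0.0562]
tool_rot: [0.0, 0.533, 0.846, 0.0]
contact_force: [-0.7, 0.7, -1.1]
gripper_width: 0.271
grasp_force: 59.3
```

```bash
python3 s.py|head -1
```

```text
(array([0.4602, 0.3399, 0.0562]), np.float64(115.61), array([ 0.,  0., -1.])) F [-0.7  0.7 -1.1] T [ 0.   -0.01 -0.02] w 0.271
```

Request:
{"api": "jog_arm", "payload": {
  "moves": [
    [[2.8, 0, 0, 0, 0, 0, 0], [3.5, 0, 0, 0, 0, 0, 0], [4.5, 0, 0, 0, 0, 0, 0], [5, 0, 0, 0, 0, 0, 0], [5, 0, 0, 0, 0, 0, 0], [5, 0, 0, 0, 0, 0, 0], [5, 0, 0, -1, 0, 0, 0], [5, 0, 0, -2, 0, 0, 0], [5, 0, 0, -3, 0, 0, 0], [5, 0, 0, -3.5, 0, 0, 0], [5, 0, 0, -3.5, 0, 0, 0], [5, 0, 0, -3.5, 0, 0, 0], [5, 0, 0, 0, 0, 0, 0], [5, 0, 0, 0, 0, 0, 0]]
  ]
}}

```text
time: 25.0
tool_pos: [0.4618, 0.3408, 0.2258]
tool_rot: [0.002, 0.533, 0.846, 0.003]
contact_force: [0.1, -0.8, -0.7]
gripper_width: 0.587
grasp_force: 0.0
```

```bash
python3 s.py|head -1; python3 cov.py|tail -2; python3 - <<'E'
from stud import *
for n in("top","side"):
    f=grab_frame(n); P,u,v=pts(f)
    K=zb(near(P,(0.459,0.338),0.03),0.087,0.105); print(n,"key top",len(K),np.median(K[:,2]).round(4) if len(K) else "",K.mean(0).round(4))
    H=zb(near(P,(0.459,0.338),0.025),0.07,0.084); print(" mid",len(H),H.mean(0).round(4))
    b=zb(near(P,(.386,-.21),.05),.02,.06); print(" cutter",rect(b)); b=zb(near(P,(.45,-.37),.07),.1,.2); print(" jar",rect(b) if len(b)>5 else "")
    q=P[:,:2]-SO; c,s=np.cos(YAW),np.sin(YAW); X=(c*q[:,0]+s*q[:,1]+.0515)*1000; Y=(-s*q[:,0]+c*q[:,1]-.061)*1000
    m=(np.hypot(X,Y)<11)&(P[:,2]>.055)&(P[:,2]<.085); print(" head z",np.percentile(P[m,2],[50,90]).round(4))
    m=(X>20)&(X<36)&(abs(Y)<30)&(P[:,2]>.0535)&(P[:,2]<.075); print(" tab",m.sum(),np.degrees(np.arctan2(X[m].mean(),Y[m].mean())).round())
E
```

```text
(array([0.4618, 0.3408, 0.2258]), np.float64(115.61), array([ 0.006,  0.004, -1.   ])) F [ 0.1 -0.8 -0.7] T [ 0.07 -0.02 -0.02] w 0.587
top 1157 slope [0.0002 0.0017 0.0494] deck 0.0484 cover rms 0.0022
side 602 slope [-0.0039 -0.002   0.0503] deck 0.0494 cover rms 0.0013
top key top 117 0.0924 [0.458  0.3395 0.0926]
 mid 22 [0.4573 0.3306 0.0773]
 cutter (array([ 383.9, -206.6]), array([58.9, 57.3]), 89.39)
 jar (array([ 469.2, -344.9]), array([72.3, 74.4]), 61.29)
 head z [0.0606 0.0635]
 tab 26 84.0
side key top 73 0.093 [0.461  0.3367 0.0924]
 mid 65 [0.46   0.3323 0.0773]
 cutter (array([ 387.8, -207.4]), array([62.3, 57.3]), 50.96)
 jar (array([ 472.2, -350.7]), array([73.8, 73.1]), 89.54)
 head z [0.0614 0.0633]
 tab 15 79.0
```

```bash
python3 -c "
from plant import *
print(job_done())"
```

```text
the job is handed in; nothing more can be done
None
```

I handed the job in at about 25 s of the 72 s allowed, and no verdict was shown: by my last camera check the cover lies flat in the recess, the stud is in its catch with its tab over the cover, the key is back upright in its holder, and I saw no sign of the jar, ring cutter or spatula being touched.

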